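# Reset the swivel of a jeweller's bench vise

### The job

The small blue bench vise is clamped at the wrong angle. Turn the black bar knob of its clamp back until the head swings freely, swing the head by its black upright handle until the yellow pointer is in line with the red tab, then tighten the knob again by feel to about 0.45 N m (firm, but never beyond 0.55 N m), so that the vise stays there. Do not force the head round while it is clamped, do not shift the red tab, and leave the jar, third hand, brick and tool tray where they are.

Things in the scene. Friction and masses are not known exactly. Their poses are not given: they have to be found in the camera images.
- swivel_base: Blue round cast base bolted to the bench: disc 180 mm across, 22 mm high, with white ticks every 5 degrees on its rim. Origin on the bench at the swivel axis, z up; the vise turns about this axis. A blue bracket on its rim reaches over the plate of the vise and carries the clamp screw; the bracket's top is 66 mm above the bench.
- mark (a joint): Angle of the red tab (rad), clockwise seen from above, measured from the base's y axis about the swivel axis. The pointer is in line with it when the vise's axes are turned clockwise from those of the base by the same angle. Between 0.5 and 0.85; the tab is stiff and must not be shifted.
- pointer (a point): Tip of the yellow pointer line on top of the vise's steel turntable, 79 mm from the swivel axis, 37 mm above the bench. It points outward along the point's y axis.
- tab (a point): Inner top end of the red tab (8 mm wide, 24 mm long in all, top 28 mm above the bench) on the rim of the base, 87 mm from the swivel axis. It points inward and outward along the point's y axis.
- swing_handle (a point): On the axis of the vise head's black upright round handle, 20 mm in diameter, 100 mm from the swivel axis on the head's -x side, free-standing from 37 to 102 mm above the bench. This point, 80 mm up, suits the TCP pinching from above. The vise's body (up to 118 mm high) begins 47 mm nearer the swivel axis, so close the fingers tangentially, across the radius.
- knob_grip (a point): On the knob's vertical axis, 93 mm above the bench as found, a good TCP height to grip it from above. The knob is a black bar with a white line on one end, 56 mm long along the point's x, 16 mm wide (y), from 76 to 102 mm above the bench (bracket top 66, brass nut to 72), 110 mm from the swivel axis. Clockwise from above tightens, and it sinks 2.5 mm per rad.
- nut (a joint): Angle of the brass clamp nut (34 mm) under the bar knob (rad), clockwise from above = tightening. The bar drives it through a rubber spring, 3 N m/rad, so the bar turns ahead of it by torque / 3 and springs back when let go; the nut stays. Starts clamped at 0 to 0.15; at -0.5 the plate is free. To clamp at the new angle it must go well beyond its start, to 0.3 to 0.9: stop by torque, not by angle.
- screw: Clamp screw below the nut, sinking with it. Its force F on the plate is 0 when free, then rises over some 0.5 rad to 60 N, there 200 N per rad. Torque at the bar: 0.2 to 0.3 N m when free, about 0.28 + 0.0025 F tightening (0.45 N m at some 65 N), read best at rest after steps of 0.03 rad; under 0.3 loosening. Origin on the bench below it.
- vise: The vise head. Origin on the swivel axis at bench height; it starts turned clockwise (from above) -0.12 to 0.12 rad against the base's axes; stops at -0.35 and 1.2. Free, 0.22 N m of friction holds it where it is left (2 to 3 N at the handle). Its aluminium quadrant plate, top 34 mm up, runs under the clamp; it is thinner towards clockwise angles, so the old knob setting no longer clamps.
- flux_jar: Bystander: amber jar with white cap, 50 mm across, 62 mm high. Origin under its centre.
- third_hand: Bystander: black round weighted base 68 mm across with a steel post 76 mm high and cross-lock tweezers that reach 100 mm along its x axis. Origin under the base's centre.
- fire_brick: Bystander: cream soldering brick 90 x 60 x 40 mm. Origin under its centre.
- tool_tray: Bystander: steel tray 110 x 170 x 55 mm with blue-handled pliers. Origin under its centre.

How it is judged:
By the outcome, as a careful person would: the job done as asked, in the order asked, and still so for the second after the job is handed in, with the robot touching nothing.
It also fails if it takes over 67 s, if anything falls off the work surface, if the arm or the gripper's body presses on something with over 40 N, if the wrist force passes 120 N, or if a joint passes its speed limit or range.

### The arm

A 6-joint arm with a two-finger parallel gripper is mounted at the origin on the work surface. World frame = base frame: x ahead of the robot, y to its left, z up, the work surface at z = 0. Lengths are in mm, angles in rad, forces in N, time in s.
With the tool pointing down it reaches from about 250 to 775 mm from the base axis. Payload 4 kg.
Tool frame: the origin (TCP) lies between the finger pads, 19 mm behind the fingertips; this is the grasp point; z points along the fingers, y is the line along which they close (so a half turn about z gives the same grasp; the last joint's range is limited). The gripper opens to 85 mm and grips with 20 to 120 N. Pads are 22 mm wide; open, the fingers measure 114 mm over their backs; the gripper's body (76 mm by 85 mm) begins 54 mm behind the grasp point. The pads swing forward as they close: fully open they stand 13 mm farther back than shut.
Start: joints at [1.163, 0.087, 1.371, -0, 1.684, -0.103], TCP at [165.065, 524.661, 250.041] pointing down, gripper open.
Joint ranges: [-3.1, 3.1], [-0.76, 2.03], [0.27, 2.55], [-1.08, 4.22], [0.17, 2.65], [-2.57, 2.57]. Speed limits (rad/s): [2.79, 2.79, 3.14, 3.14, 3.14, 3.14].

### API

Orientations are given as a unit quaternion [x, y, z, w].
In Python, from station import r gives the robot as it stands.
- The arm moves only by the shell command python3 -m jog 'ROWS'. ROWS is JSON, a list that holds one entry, the list of rows, each a list of 7 numbers: the turn, a rotation vector about the tool's x, y, z in degrees, then the shift along the tool's x, y, z in m, then the finger opening in m, from 0 to 0.0854. A call has 1 to 10 rows; each row is the pose to reach, as a shift and turn from the pose commanded when the call began, along the tool's axes at that moment; what a row does not reach only later rows make up. A row lasts 1/12 s, in which the tool goes at most 41.7 mm and 7.16 degrees, less where a joint would pass 70% of its speed; a pose out of reach is approached as far as the arm can. A call with a gripper value outside its range is refused whole. The fingers move at their own pace and stop on an object; the grip force is fixed at half the most. Time passes only in rows, so rows that repeat a pose let the fingers close. It gives the time, the measured TCP pose, the force, the opening and the grip force at its end, in the units of the state.
- r.sense(): the state, without advancing time (a new reading comes with each control period).
- r.get_image(name): name is "scene" or "top"; returns a dict with "frame" (480x640x3 uint8, blue, green, red), "camera_matrix" (3x3 intrinsics, pixels), "k1" (the pictures are not rectified: a ray, as slopes to the right and down, at radius r is drawn at 1 + k1 r^2 times it, then the intrinsics apply), "rvec" (rotation vector, rad) and "tvec" (3), from world to camera coordinates, as OpenCV has them. Camera axes: x right, y down, z forward; pixel columns grow to the right and rows downward; lengths in mm; the calibration is good to about 2 mm. A picture is of the moment at which its call begins. There is no depth.
- r.close_job(): hands the job in; it is judged then, once.
The state is a dict: "t": time; "joint_positions": joint angles; "joint_velocities": joint speeds; "tau": joint torques, N m; "position": TCP position; "tool_rot": TCP orientation; "force": force on the tool from outside, world axes, zero at the start; "moment": the same for the moment, N m; "grip_width": finger opening in mm; "grip_force": force on a finger pad.
Only numpy, scipy, OpenCV 4.12 (cv2) and the standard library are available. Lean on these libraries where they do the work, as an engineer would, in place of code of your own. Each camera call takes 0.05 s, during which the arm holds its last target. There are 200 camera calls.

## Working session

There is one attempt and no reset: what is moved stays moved. The work goes in short steps, Python scripts to look and compute and a shell command to move; the robot and the scene stay as the last step left them, time stands still between calls to the robot, and variables do not carry over. Pictures are saved under pics/ and viewed, at most 10 in all, crops included, and the job is handed in when it is done.

```bash
ls; mkdir -p pics
cat > h.py <<'E'
import numpy as np, cv2
from station import r
def undist(im):
    return im["camera_matrix"],im["k1"]
def ray(im,u,v):
    K=np.array(im["camera_matrix"]);k=im["k1"]
    d=np.array([(u-K[0,2])/K[0,0],(v-K[1,2])/K[1,1]]);s=d.copy()
    for _ in range(20): s=d/(1+k*(s@s))
    R=cv2.Rodrigues(np.array(im["rvec"],float))[0];t=np.array(im["tvec"],float).ravel()
    return -R.T@t, R.T@np.array([s[0],s[1],1])
def onz(im,u,v,z):
    c,d=ray(im,u,v); return c+d*(z-c[2])/d[2]
def proj(im,p):
    R=cv2.Rodrigues(np.array(im["rvec"],float))[0];q=R@np.array(p,float)+np.array(im["tvec"],float).ravel()
    s=q[:2]/q[2];s=s*(1+im["k1"]*(s@s));K=np.array(im["camera_matrix"])
    return K[0,0]*s[0]+K[0,2],K[1,1]*s[1]+K[1,2]
E
python3 - <<'E'
from h import *
for n in("scene","top"):
    im=r.get_image(n);cv2.imwrite(f"pics/{n}0.png",im["frame"]);np.save(f"pics/{n}0.npy",im,allow_pickle=True)
    print(n,ray(im,320,240),im["camera_matrix"][0][0],im["k1"])
print(r.sense())
E
```

```text
pics
scene (array([1402.78329297,  160.28441393,  802.20196304]), array([-0.72447109, -0.16764051, -0.66905838])) 587.1777899684876 -0.1614146710225108
top (array([ 446.53418945,   12.68017102, 1126.83406177]), array([ 0.14628903, -0.00708616, -0.9892265 ])) 472.8260258365457 0.013386785348528914
{'t': 0.1, 'joint_positions': array([ 1.16289568e+00,  8.79308658e-02,  1.37212797e+00, -4.25705361e-05,
        1.68365519e+00, -1.03070797e-01]), 'joint_velocities': array([ 3.85958148e-05, -2.95712500e-03, -2.10480794e-03,  4.05107142e-04,
        2.71799825e-04,  4.66989283e-04]), 'tau': array([ 2.40644134e-03, -3.53014112e+01, -3.14217889e+01, -9.17252578e-05,
        7.93217478e-03, -1.35373713e-05]), 'position': array([164.90157751, 524.24563794, 248.91636152]), 'tool_rot': array([ 1.51827766e-01,  9.88406396e-01, -1.03160053e-03, -2.47585410e-04]), 'force': array([-0.14177358,  0.66365282, -1.01822035]), 'moment': array([ 0.03166173, -0.030981  , -0.01215969]), 'grip_force': 0.0, 'grip_width': 85.40116844123665}
```

View pics/top0.png

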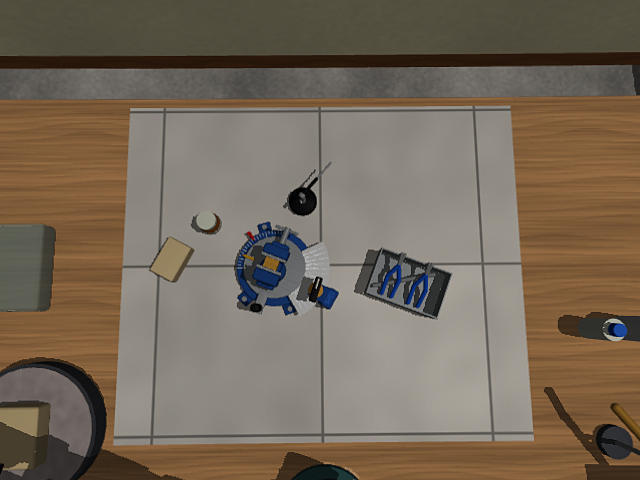

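View pics/scene0.png

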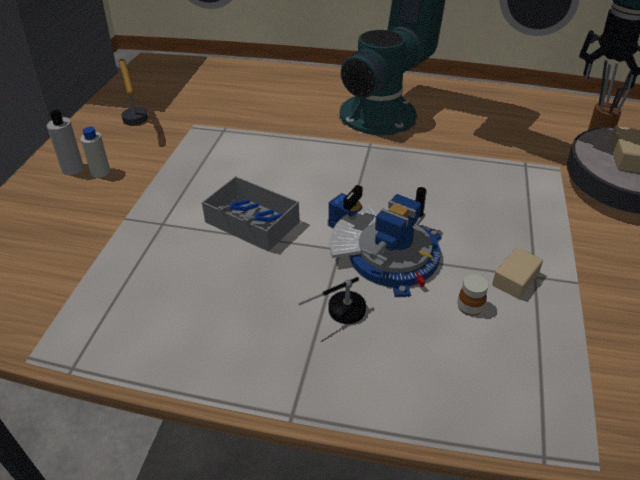

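The vise is in the top view at about (272,268). The knob is at (317,288), the handle at (256,307) and the red tab at (250,237). In the scene view the knob is at (353,196), the handle at (421,200) and the tab at (421,280). I'll enlarge both.

Run:
```python
from h import *
a=cv2.imread("pics/top0.png")[215:325,225:345];b=cv2.imread("pics/scene0.png")[175:305,315:455]
a=cv2.resize(a,None,fx=5,fy=5,interpolation=cv2.INTER_CUBIC);b=cv2.resize(b,None,fx=4.2,fy=4.2,interpolation=cv2.INTER_CUBIC)
cv2.imwrite("pics/ta.png",a);cv2.imwrite("pics/sa.png",b);print(a.shape,b.shape)
```

```text
(550, 600, 3) (546, 588, 3)
```

View pics/ta.png

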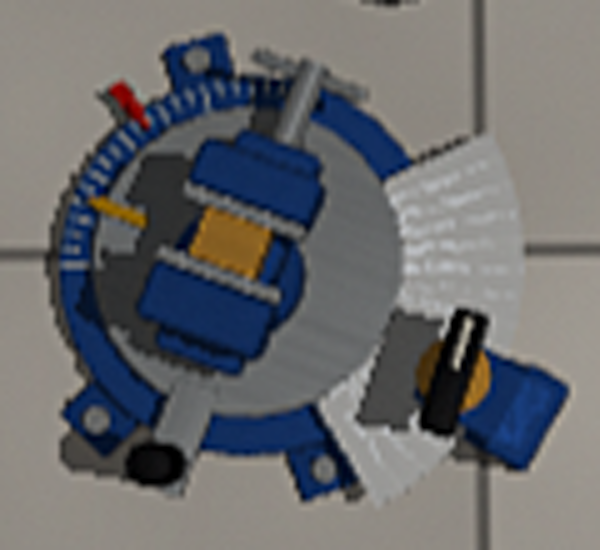

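View pics/sa.png

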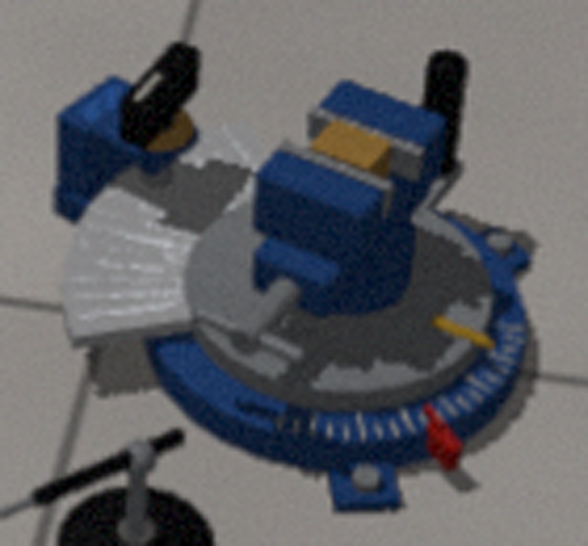

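The crops are clear. In the top view the pointer tip is near (243,255), the tab's inner end (254,240), the knob top (316,289) and the handle top (256,308). Next I'll measure with masks and rays and fit the swivel axis from the known radii.

```bash
cat > m.py <<'E'
from h import *
from scipy.optimize import least_squares
def blob(im,box,f):
    x0,y0,x1,y1=box;p=im["frame"][y0:y1,x0:x1].astype(int);b,g,rr=p[...,0],p[...,1],p[...,2]
    m=f(b,g,rr).astype(np.uint8);n,l,s,c=cv2.connectedComponentsWithStats(m)
    i=1+np.argmax(s[1:,4]);ys,xs=np.nonzero(l==i);return np.c_[xs+x0,ys+y0].astype(float)
red=lambda b,g,r:(r>110)&(g<70)&(b<70)
yel=lambda b,g,r:(r>130)&(g>90)&(b<90)
blk=lambda b,g,r:(np.maximum(np.maximum(r,g),b)<42)
def axis(P):
    c=P.mean(0);w,v=np.linalg.eigh(np.cov((P-c).T));d=v[:,1];s=(P-c)@d;return c,d,s.min(),s.max()
E
python3 - <<'E'
from m import *
T=np.load("pics/top0.npy",allow_pickle=True).item();S=np.load("pics/scene0.npy",allow_pickle=True).item()
for nm,im,bx in(("T",T,dict(red=(240,225,262,245),yel=(236,248,258,262),knob=(305,272,328,305),hand=(246,298,266,316))),("S",S,dict(red=(408,265,430,290),yel=(415,245,436,262),knob=(340,180,366,212),hand=(412,182,430,220)))):
    for k,b in bx.items():
        P=blob(im,b,{'red':red,'yel':yel}.get(k,blk))
        z={'red':28,'yel':37,'knob':102,'hand':102}[k]
        W=np.array([onz(im,u,v,z)[:2] for u,v in P]);c,d,a,e=axis(W)
        print(nm,k,len(P),P.mean(0).round(1),"c",c.round(1),"ends",(c+a*d).round(1),(c+e*d).round(1),"len",round(e-a,1))
E
```

```text
T red 22 [250.5 234.9] c [622.6 168.1] ends [630.7 174.9] [612.7 159.8] len 23.5
T yel 13 [248.7 256.9] c [569.4 170.4] ends [565.2 160.1] [574.  181.3] len 23.0
T knob 155 [314.5 290.5] c [488.1  18.2] ends [516.5   8.6] [466.2  25.6] len 53.0
T hand 87 [255.4 307.3] c [453.2 145.2] ends [452.3 133. ] [454.1 157. ] len 24.1
S red 15 [420.7 279.1] c [631.7 170.9] ends [624.7 163.8] [635.9 175.3] len 16.1
S yel 2 [421.5 252. ] c [568.  165.8] ends [568.2 164.8] [567.8 166.7] len 1.9
S knob 247 [352.8 197.9] c [511.9  20.6] ends [549.5  14.4] [470.3  27.6] len 80.4
S hand 167 [420.7 199. ] c [488.  150.5] ends [540.4 155.5] [449.2 146.8] len 91.5
```

Run:
```python
from m import *
T=np.load("pics/top0.npy",allow_pickle=True).item()
ptr=np.array([574.3,182]);tab=np.array([612.5,159.5]);hd=np.array([453.2,146.5]);kn=np.array([489.5,17.5])
pc=np.array([569.4,170.4])
def f(q):
    c=q[:2];y=np.array([np.cos(q[2]),np.sin(q[2])]);x=np.array([y[1],-y[0]])
    yt=np.array([np.cos(q[3]),np.sin(q[3])])
    return np.r_[c+79*y-ptr,c+87*yt-tab,c-100*x-hd,np.linalg.norm(kn-c)-110]
s=least_squares(f,[544,109,1.18,.65],loss='soft_l1');c=s.x[:2];print(s.x.round(3),s.fun.round(1),"cw turn",s.x[2]-s.x[3])
for a in (s.x[2],s.x[3]):
    x=np.array([np.sin(a),-np.cos(a)]);print("handle",(c-100*x).round(1))
v=kn-c;print("knob at angle",np.degrees(np.arctan2(v[1],v[0])))
# base disc check: blue ring fit at z=22
for k in range(0,360,30):
    t=np.radians(k);print(k,np.round(proj(T,[c[0]+90*np.cos(t),c[1]+90*np.sin(t),22])),end=' ')
R=cv2.Rodrigues
from scipy.spatial.transform import Rotation as Ro
print(Ro.from_quat(r.sense()["tool_rot"]).as_matrix().round(3))
im=T["frame"].copy();im=cv2.resize(im[215:325,225:345],None,fx=5,fy=5)
for (k,rad,z,col) in((0,90,22,(0,255,0)),(0,79,37,(0,255,255)),(0,110,102,(255,0,255))):
    for t in np.arange(0,6.28,.05):
        u,v=proj(T,[c[0]+rad*np.cos(t),c[1]+rad*np.sin(t),z]);cv2.circle(im,(int((u-225+.5)*5),int((v-215+.5)*5)),1,col,-1)
for p in([*kn,102],[*hd,102],[*ptr,37],[*tab,28]):
    u,v=proj(T,p);cv2.circle(im,(int((u-225+.5)*5),int((v-215+.5)*5)),4,(255,255,0),-1)
cv2.imwrite("pics/chk.png",im)
```

```text
[544.81  108.883   1.184   0.634] [ 0.3  0.1  2.4  0.9 -1.   0.1 -3.2] cw turn 0.5501601443533539
handle [452.2 146.6]
handle [485.6 189.4]
knob at angle -121.18457018186756
0 [276. 230.] 30 [257. 235.] 60 [243. 249.] 90 [237. 268.] 120 [242. 287.] 150 [256. 302.] 180 [276. 307.] 210 [295. 301.] 240 [309. 287.] 270 [314. 268.] 300 [309. 249.] 330 [295. 235.] [[-0.954  0.3   -0.001]
 [ 0.3    0.954 -0.002]
 [ 0.    -0.002 -1.   ]]
```

View pics/chk.png

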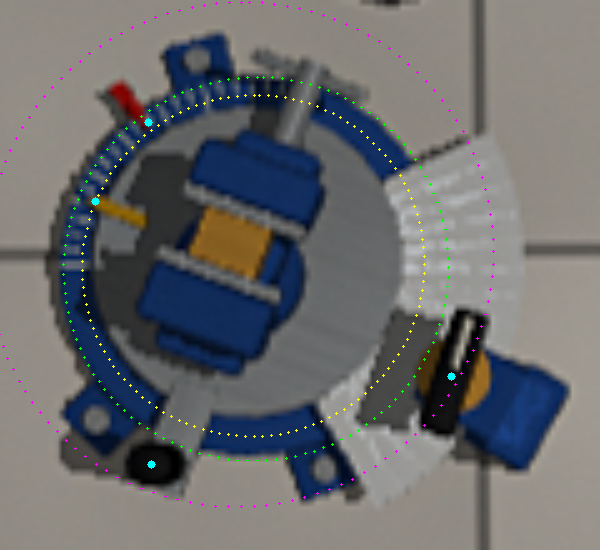

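The fit agrees with the picture: base centre (545,109), handle (452,147), knob about (490,17), and a clockwise turn of about 0.55 rad. The tool yaw already matches the bar, so I'll travel over the knob.

```bash
python3 -m jog '[[[0,0,0,-0.023,-0.019,0,0.05],[0,0,0,-0.046,-0.038,0,0.05],[0,0,0,-0.07,-0.058,0,0.05],[0,0,0,-0.1,-0.084,0,0.05],[0,0,0,-0.13,-0.109,0,0.05],[0,0,0,-0.16,-0.134,0,0.05],[0,0,0,-0.19,-0.159,0,0.05],[0,0,0,-0.22,-0.184,0,0.05],[0,0,0,-0.25,-0.209,0,0.05],[0,0,0,-0.275,-0.23,0,0.05]]]'
python3 -m jog '[[[0,0,0,-0.03,-0.025,0,0.05],[0,0,0,-0.06,-0.05,0,0.05],[0,0,0,-0.09,-0.075,0,0.05],[0,0,0,-0.12,-0.1,0.03,0.05],[0,0,0,-0.15,-0.125,0.06,0.05],[0,0,0,-0.17,-0.142,0.08,0.05],[0,0,0,-0.18,-0.15,0.09,0.05],[0,0,0,-0.1875,-0.157,0.1,0.05],[0,0,0,-0.1875,-0.157,0.1,0.05],[0,0,0,-0.1875,-0.157,0.1,0.05]]]'
python3 -c "
from h import *
s=r.sense();print(s)"
```

```text
t: 0.93
position: [359.0, 220.5, 249.7]
tool_rot: [0.152, 0.988, -0.0, 0.0]
force: [1.0, 0.1, -0.3]
grip_width: 50.1
grip_force: 0.0
t: 1.77
position: [489.7, 17.1, 149.7]
tool_rot: [0.152, 0.988, 0.0, -0.001]
force: [0.1, 0.0, 0.2]
grip_width: 50.2
grip_force: 0.0
{'t': 1.7667, 'joint_positions': array([-8.14756893e-02, -3.04020384e-03,  1.66510217e+00,  8.07819412e-04,
        1.48123483e+00, -1.34701825e+00]), 'joint_velocities': array([ 0.02537599, -0.03086707, -0.02460415,  0.00119814,  0.0004414 ,
       -0.00208076]), 'tau': array([-7.76624065e-01, -2.87195992e+01, -2.93815470e+01, -8.80525005e-02,
       -3.44093889e-02, -1.62800727e-02]), 'position': array([489.66762832,  17.05096377, 149.66629493]), 'tool_rot': array([ 1.52070975e-01,  9.88369127e-01,  3.40667267e-04, -8.78514112e-04]), 'force': array([0.08803524, 0.0204096 , 0.22923381]), 'moment': array([-0.03353137, -0.00508686, -0.03417987]), 'grip_force': 0.0, 'grip_width': 50.18795570952806}
```

```bash
python3 -m jog '[[[0,0,0,0,0,0.02,0.05],[0,0,0,0,0,0.04,0.05],[0,0,0,0,0,0.057,0.05],[0,0,0,0,0,0.057,0.05],[0,0,0,0,0,0.057,0.03],[0,0,0,0,0,0.057,0.01],[0,0,0,0,0,0.057,0],[0,0,0,0,0,0.057,0],[0,0,0,0,0,0.057,0],[0,0,0,0,0,0.057,0]]]'
python3 -c "
from h import *
s=r.sense();print(s['moment'],s['force'],s['tau'][5],s['joint_positions'][5],s['grip_width'])
im=r.get_image('scene');cv2.imwrite('pics/g1.png',cv2.resize(im['frame'][140:300,290:460],None,fx=3.5,fy=3.5))"
```

```text
t: 2.6
position: [491.2, 16.3, 95.6]
tool_rot: [0.152, 0.988, -0.0, 0.002]
force: [-1.7, -2.1, 6.3]
grip_width: 15.2
grip_force: 59.9
[-0.26713934  0.43627016 -0.02346842] [-1.69515605 -2.09228251  6.26426924] -0.03509729518555105 -1.3474970954949534 15.161439502273987
```

View pics/g1.png

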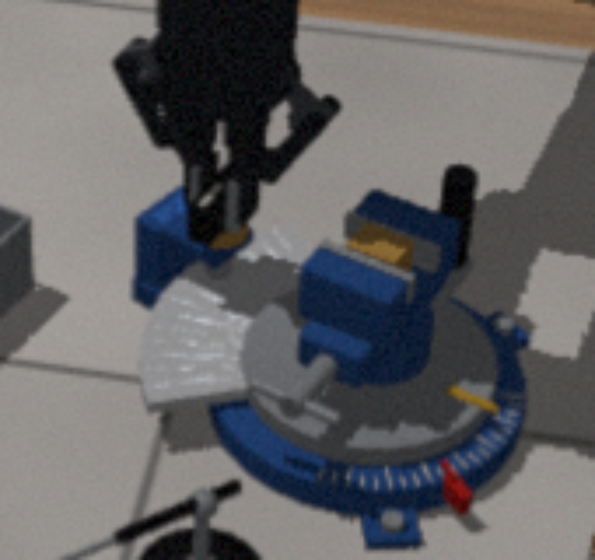

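The bar is gripped squarely between the pads, width 15 mm. Next I'll loosen it, counter-clockwise from above, rising with the screw.

```bash
cat > s.py <<'E'
from h import *
from scipy.spatial.transform import Rotation as Ro
s=r.sense();M=Ro.from_quat(s['tool_rot']).as_matrix();print('t',s['t'],'p',s['position'].round(1),'M',s['moment'].round(3),'F',s['force'].round(1),'tau5',round(s['tau'][5],3),'j6',round(s['joint_positions'][5],3),'yaw(y)',round(float(np.degrees(np.arctan2(M[1,1],M[0,1]))),2),'w',round(s['grip_width'],1))
E
python3 s.py; python3 -m jog '[[[0,0,-2,0,0,0,0],[0,0,-4,0,0,0,0],[0,0,-7,0,0,0,0],[0,0,-10,0,0,0,0],[0,0,-13,0,0,-0.001,0],[0,0,-16,0,0,-0.001,0],[0,0,-19,0,0,-0.001,0],[0,0,-22,0,0,-0.001,0],[0,0,-22,0,0,-0.001,0],[0,0,-22,0,0,-0.001,0]]]'
python3 s.py
python3 -m jog '[[[0,0,-3,0,0,0,0],[0,0,-6,0,0,0,0],[0,0,-9,0,0,0,0],[0,0,-12,0,0,0,0],[0,0,-15,0,0,-0.001,0],[0,0,-18,0,0,-0.001,0],[0,0,-21,0,0,-0.001,0],[0,0,-24,0,0,-0.001,0],[0,0,-24,0,0,-0.001,0],[0,0,-24,0,0,-0.001,0]]]'
python3 s.py
```

```text
t 2.65 p [491.2  16.3  95.6] M [-0.281  0.348 -0.1  ] F [-2.2 -2.1  6.9] tau5 -0.035 j6 -1.348 yaw(y) 72.52 w 14.9
t: 3.48
position: [491.2, 16.3, 96.3]
tool_rot: [-0.039, 0.999, -0.0, 0.002]
force: [-1.6, -1.2, 4.8]
grip_width: 14.7
grip_force: 59.8
t 3.4833 p [491.2  16.3  96.3] M [-0.168  0.265 -0.32 ] F [-1.6 -1.2  4.8] tau5 -0.323 j6 -1.731 yaw(y) 94.47 w 14.7
t: 4.32
position: [491.1, 16.4, 97.3]
tool_rot: [-0.246, 0.969, -0.001, 0.002]
force: [-1.9, -1.4, 5.2]
grip_width: 15.2
grip_force: 59.8
t 4.3167 p [491.1  16.4  97.3] M [-0.086  0.383 -0.333] F [-1.9 -1.4  5.2] tau5 -0.331 j6 -2.15 yaw(y) 118.47 w 15.2
```

The knob torque is flat at about 0.33 N m and the bar has gone 46° back, so the plate should be free. I'll release, lift and move over the handle.

```bash
python3 -m jog '[[[0,0,0,0,0,0,0.04],[0,0,0,0,0,0,0.04],[0,0,0,0,0,0,0.04],[0,0,0,0,0,0,0.04],[0,0,0,0,0,-0.01,0.04],[0,0,0,0,0,-0.03,0.04],[0,0,0,0,0,-0.05,0.04],[0,0,0,0,0,-0.07,0.04],[0,0,0,0,0,-0.07,0.04]]]'
python3 -m jog '[[[0,0,5,-0.002,0.01,0,0.045],[0,0,11,-0.006,0.03,0,0.045],[0,0,17,-0.011,0.05,0,0.045],[0,0,23,-0.015,0.07,0,0.045],[0,0,29,-0.02,0.09,0,0.045],[0,0,35,-0.024,0.11,0,0.045],[0,0,41,-0.027,0.124,0,0.045],[0,0,47,-0.029,0.132,0,0.045],[0,0,50.7,-0.029,0.132,0,0.045],[0,0,50.7,-0.029,0.132,0,0.045]]]'
python3 s.py; python3 -c "
from m import *
im=r.get_image('top');np.save('pics/top1.npy',im,allow_pickle=True);im2=r.get_image('scene');cv2.imwrite('pics/g2.png',np.hstack([cv2.resize(im['frame'][225:325,225:345],None,fx=3.3,fy=3.3),cv2.resize(im2['frame'][175:275,330:450],None,fx=3.3,fy=3.3)]))"
```

```text
t: 5.07
position: [492.8, 16.6, 170.5]
tool_rot: [-0.247, 0.969, -0.001, 0.005]
force: [0.8, -0.7, 0.3]
grip_width: 39.9
grip_force: 0.0
t: 5.9
position: [452.1, 147.1, 164.7]
tool_rot: [0.192, 0.981, -0.0, -0.0]
force: [0.7, -0.9, -0.7]
grip_width: 45.0
grip_force: 0.0
t 5.9 p [452.1 147.1 164.7] M [-0.005  0.012 -0.05 ] F [ 0.7 -0.9 -0.7] tau5 0.498 j6 -0.989 yaw(y) 67.86 w 45.0
```

View pics/g2.png

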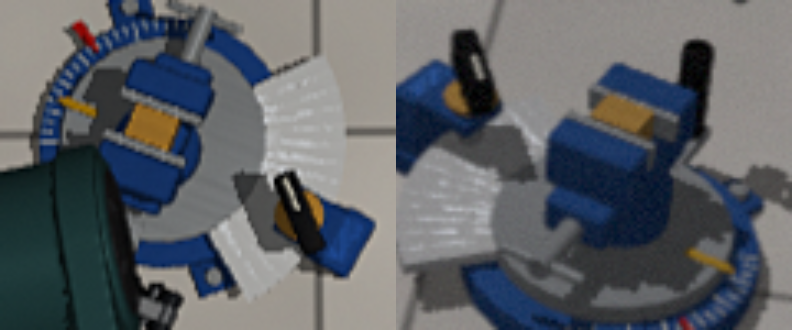

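The knob turned back (white line now at upper left) and the head hasn't moved. I'll descend, pinch the handle and try a small swing.

```bash
python3 -m jog '[[[0,0,0,0,0,0.025,0.045],[0,0,0,0,0,0.05,0.045],[0,0,0,0,0,0.07,0.045],[0,0,0,0,0,0.0845,0.045],[0,0,0,0,0,0.0845,0.03],[0,0,0,0,0,0.0845,0.02],[0,0,0,0,0,0.0845,0.01],[0,0,0,0,0,0.0845,0],[0,0,0,0,0,0.0845,0],[0,0,0,0,0,0.0845,0]]]'
python3 s.py
python3 -m jog '[[[0,0,1,0,0.0017,0,0],[0,0,2,-0.0001,0.0035,0,0],[0,0,3,-0.0001,0.0052,0,0],[0,0,3,-0.0001,0.0052,0,0]]]'
python3 s.py
```

```text
t: 6.83
position: [452.2, 146.7, 80.2]
tool_rot: [0.192, 0.981, 0.0, -0.0]
force: [1.1, 1.3, -9.0]
grip_width: 18.8
grip_force: 58.9
t 6.8333 p [452.2 146.7  80.2] M [ 0.422 -0.052  0.047] F [ 1.1  1.3 -9. ] tau5 0.059 j6 -0.99 yaw(y) 67.85 w 18.8
t: 7.17
position: [454.2, 151.6, 80.3]
tool_rot: [0.218, 0.976, -0.0, -0.001]
force: [-2.3, 0.4, -7.0]
grip_width: 18.7
grip_force: 59.1
t 7.1667 p [454.2 151.6  80.3] M [0.207 0.287 0.057] F [-2.3  0.4 -7. ] tau5 0.17 j6 -0.927 yaw(y) 64.79 w 18.7
```

```bash
python3 -m jog '[[[0,0,3,-0.0001,0.0052,0,0],[0,0,6,-0.0005,0.0105,0,0],[0,0,9,-0.0012,0.0156,0,0],[0,0,12,-0.0022,0.0208,0,0],[0,0,15,-0.0034,0.0259,0,0],[0,0,18,-0.0049,0.0309,0,0],[0,0,21,-0.0066,0.0358,0,0],[0,0,24,-0.0086,0.0407,0,0],[0,0,26,-0.0101,0.0438,0,0],[0,0,26,-0.0101,0.0438,0,0]]]'
python3 s.py
python3 - <<'E'
from m import *
a=r.get_image('top');b=r.get_image('scene')
np.save('pics/t2.npy',a,allow_pickle=True);np.save('pics/s2.npy',b,allow_pickle=True)
z=lambda im,u,v,w,h,f:cv2.resize(im['frame'][v:v+h,u:u+w],None,fx=f,fy=f,interpolation=cv2.INTER_CUBIC)
A=z(a,235,225,40,50,10);B=z(b,400,245,40,50,10);cv2.imwrite('pics/g3.png',np.hstack([A,B]))
E
```

```text
t: 8.0
position: [481.8, 188.3, 80.3]
tool_rot: [0.432, 0.902, 0.001, -0.002]
force: [-4.1, 4.8, -6.7]
grip_width: 18.8
grip_force: 59.4
t 8.0 p [481.8 188.3  80.3] M [ 0.67   0.441 -0.208] F [-4.1  4.8 -6.7] tau5 0.08 j6 -0.416 yaw(y) 38.76 w 18.8
```

View pics/g3.png

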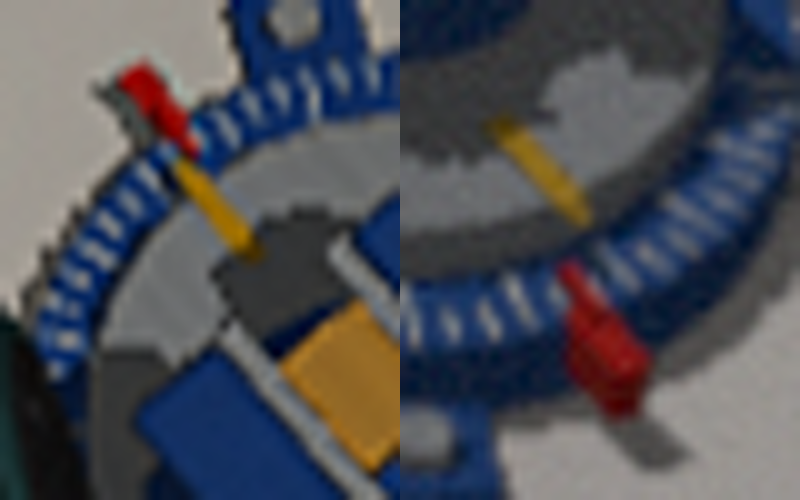

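The pointer is nearly at the tab: top-crop tip (180,165) against tab end (193,152), with a slight under-turn in both views. I'll quantify what remains.

```bash
cat > al.py <<'E'
from m import *
import sys
def ang(im,yb,rb,lab):
    c=np.array([544.8,108.9])
    fr=im["frame"]
    big=cv2.resize(fr,None,fx=4,fy=4,interpolation=cv2.INTER_CUBIC)
    J=dict(im);J["frame"]=big
    out=[]
    for k,b,f,z in(("yel",yb,lambda b,g,r:(r-b>65)&(g-b>35),37),("red",rb,lambda b,g,r:(r-g>60)&(r-b>60),28)):
        P=blob(J,[4*q for q in b],f);P=(P+.5)/4-.5
        W=np.array([onz(im,u,v,z)[:2] for u,v in P]);m,d,s0,s1=axis(W)
        if d@(m-c)<0:d=-d;s0,s1=-s1,-s0
        q=(W-m)@d; inner=W[q<s0+3].mean(0);outer=W[q>s1-3].mean(0)
        g=lambda p:round(float(np.degrees(np.arctan2(*(p-c)[::-1]))),2)
        rr=lambda p:round(float(np.linalg.norm(p-c)),1)
        print(lab,k,"in",inner.round(1),g(inner),rr(inner),"cen",m.round(1),g(m),"out",outer.round(1),g(outer),rr(outer),"axis",round(float(np.degrees(np.arctan2(d[1],d[0]))),1))
E
python3 - <<'E'
from al import *
T=lambda n:np.load(f"pics/{n}.npy",allow_pickle=True).item()
ang(T("top0"),(240,250,256,262),(240,225,262,245),"T0")
ang(T("scene0"),(412,245,436,262),(408,265,430,290),"S0")
ang(T("t2"),(250,238,262,253),(240,228,260,243),"T2")
ang(T("s2"),(405,254,422,270),(410,267,430,290),"S2")
E
```

```text
T0 yel in [564.8 160.2] 68.66 55.1 cen [569.7 171.2] 68.2 out [574.3 183. ] 68.27 79.7 axis 67.3
T0 red in [612.1 160.7] 37.58 84.9 cen [622.2 168.4] 37.52 out [629.2 174.5] 37.83 106.9 axis 39.0
S0 yel in [566.2 160.9] 67.62 56.2 cen [571. 172.] 67.46 out [576.3 183.9] 67.19 81.4 axis 67.7
S0 red in [614.7 161.8] 37.14 87.6 cen [631. 169.] 34.88 out [644.4 172.7] 32.64 118.3 axis 21.7
T2 yel in [586.6 145.5] 41.16 55.6 cen [596.1 153.3] 40.88 out [606.1 161. ] 40.38 80.4 axis 38.9
T2 red in [612.1 160.7] 37.6 84.9 cen [622.3 168.4] 37.55 out [629.4 174.6] 37.81 107.1 axis 38.9
S2 yel in [588.1 146.2] 40.79 57.1 cen [597.5 154. ] 40.57 out [607.4 161.4] 39.99 81.7 axis 38.9
S2 red in [614.5 161.8] 37.2 87.6 cen [631.6 169.1] 34.74 out [646.3 173. ] 32.29 120.0 axis 20.5
```

```bash
python3 -m jog '[[[0,0,1,0,0.0017,0,0],[0,0,2,-0.0001,0.0035,0,0],[0,0,2.8,-0.0001,0.0049,0,0],[0,0,2.8,-0.0001,0.0049,0,0],[0,0,2.8,-0.0001,0.0049,0,0]]]'
python3 s.py
python3 - <<'E'
from al import *
ang(r.get_image("top"),(248,236,262,253),(240,228,260,243),"T3")
ang(r.get_image("scene"),(405,254,420,270),(410,267,430,290),"S3")
E
```

```text
t: 8.52
position: [485.2, 191.1, 80.3]
tool_rot: [0.454, 0.891, 0.001, -0.002]
force: [-3.8, 4.6, -6.6]
grip_width: 18.6
grip_force: 59.5
t 8.5167 p [485.2 191.1  80.3] M [0.626 0.534 0.   ] F [-3.8  4.6 -6.6] tau5 -0.036 j6 -0.365 yaw(y) 36.03 w 18.6
T3 yel in [587.6 144.2] 39.49 55.5 cen [597.6 151.2] 38.67 out [608.4 159.2] 38.37 81.1 axis 36.6
T3 red in [611.7 160.6] 37.68 84.5 cen [622.2 168.4] 37.54 out [629.4 174.6] 37.81 107.1 axis 38.8
S3 yel in [589.  144.4] 38.77 56.7 cen [598.8 151.6] 38.32 out [609.8 159.1] 37.66 82.2 axis 35.6
S3 red in [613.9 161.8] 37.45 87.1 cen [631.6 169.2] 34.76 out [645.3 173. ] 32.53 119.1 axis 20.6
```

The remaining error is about 0.3 to 0.4°. I'll nudge it, relieve the radial load, let go, lift and look.

```bash
python3 -m jog '[[[0,0,0.3,0.001,0.0006,0,0],[0,0,0.3,0.002,0.0006,0,0],[0,0,0.3,0.0025,0.0006,0,0],[0,0,0.3,0.0025,0.0006,0,0],[0,0,0.3,0.0025,0.0006,0,0]]]'; python3 s.py
python3 -m jog '[[[0,0,0,0,0,0,0.045],[0,0,0,0,0,0,0.045],[0,0,0,0,0,0,0.045],[0,0,0,0,0,0,0.045],[0,0,0,0,0,-0.02,0.045],[0,0,0,0,0,-0.045,0.045],[0,0,0,0,0,-0.07,0.045],[0,0,0,0,0,-0.085,0.045],[0,0,0,0,0,-0.085,0.045]]]'; python3 s.py
python3 - <<'E'
from al import *
a=r.get_image("top");b=r.get_image("scene")
np.save('pics/t4.npy',a,allow_pickle=True);np.save('pics/s4.npy',b,allow_pickle=True)
ang(a,(248,236,262,253),(240,228,260,243),"T4")
ang(b,(405,254,420,270),(410,267,430,290),"S4")
z=lambda im,u,v,w,h,f:cv2.resize(im['frame'][v:v+h,u:u+w],None,fx=f,fy=f,interpolation=cv2.INTER_CUBIC)
cv2.imwrite('pics/g4.png',np.hstack([z(a,235,225,40,50,10),z(b,400,245,40,50,10)]))
E
```

```text
t: 9.03
position: [485.5, 191.4, 80.3]
tool_rot: [0.456, 0.89, -0.0, 0.0]
force: [0.7, -2.5, -9.2]
grip_width: 18.7
grip_force: 59.2
t 9.0333 p [485.5 191.4  80.3] M [-0.29   0.011  0.048] F [ 0.7 -2.5 -9.2] tau5 0.03 j6 -0.356 yaw(y) 35.71 w 18.7
t: 9.78
position: [488.1, 193.0, 171.3]
tool_rot: [0.456, 0.89, 0.004, 0.004]
force: [1.3, -0.1, 1.6]
grip_width: 45.3
grip_force: 0.0
t 9.7833 p [488.1 193.  171.3] M [ 0.024 -0.04  -0.   ] F [ 1.3 -0.1  1.6] tau5 0.0 j6 -0.356 yaw(y) 35.75 w 45.3
T4 yel in [587.6 143.8] 39.18 55.3 cen [597.8 150.9] 38.43 out [608.3 158.8] 38.13 80.7 axis 36.4
T4 red in [611.7 160.6] 37.68 84.5 cen [622.2 168.4] 37.55 out [629.5 174.5] 37.78 107.1 axis 38.7
S4 yel in [589.3 144.5] 38.69 57.0 cen [599.3 151.6] 38.07 out [610.9 159.1] 37.23 83.0 axis 35.4
S4 red in [613.9 161.7] 37.39 87.0 cen [631.5 169.2] 34.82 out [646.  173.3] 32.46 120.0 axis 21.2
```

View pics/g4.png

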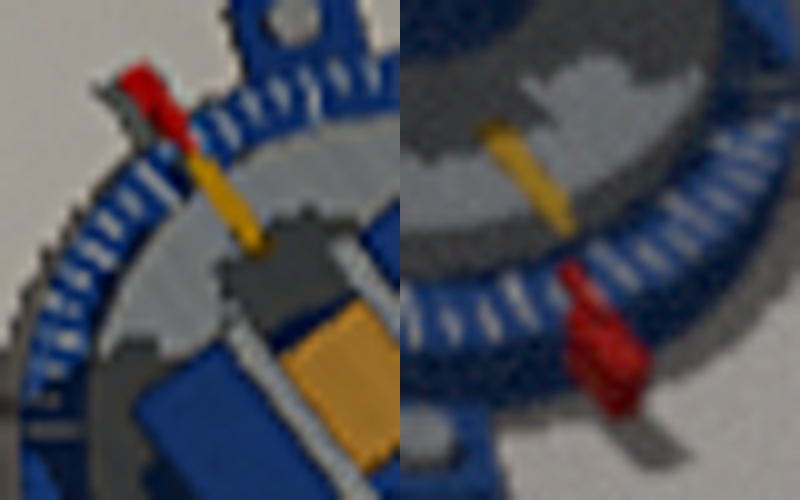

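Both views show the pointer in line with the tab after release (top: tip (190,155) against tab end (187,145)). Next I'll measure the bar's present angle.

```bash
python3 s.py
python3 - <<'E'
from m import *
for n,b in(("top0",(305,272,328,305)),("top1",(300,268,330,307)),("t4",(300,268,330,307))):
    im=np.load(f"pics/{n}.npy",allow_pickle=True).item()
    J=dict(im);J["frame"]=cv2.resize(im["frame"],None,fx=4,fy=4,interpolation=cv2.INTER_CUBIC)
    P=(blob(J,[4*q for q in b],lambda b,g,r:np.maximum(np.maximum(r,g),b)<50)+.5)/4-.5
    W=np.array([onz(im,u,v,102)[:2] for u,v in P]);c,d,_,_=axis(W)
    (m,(w,h),a)=cv2.minAreaRect(W.astype(np.float32))
    print(n,len(P),c.round(1),np.degrees(np.arctan2(d[1],d[0])).round(1),np.round(m,1),round(w,1),round(h,1),round(a,1))
E
```

```text
t 9.8833 p [485.8 192.3 166.5] M [-0.025  0.036  0.054] F [-0.2  0.2 -0.3] tau5 0.0 j6 -0.356 yaw(y) 35.74 w 45.4
top0 2597 [488.5  18.1] 161.0 [492.   19.1] 21.6 54.8 73.0
top1 2873 [486.1  15.8] -158.7 [483.6  19.2] 67.4 26.7 22.5
t4 2737 [486.4  15.3] -158.4 [485.3  15.1] 67.4 17.9 22.5
```

```bash
python3 -m jog '[[[0,0,-6,-0.007,-0.005,0,0.045],[0,0,-12,-0.022,-0.015,0,0.045],[0,0,-18,-0.04,-0.027,0,0.045],[0,0,-24,-0.06,-0.041,0,0.045],[0,0,-31,-0.08,-0.054,0,0.045],[0,0,-38,-0.1,-0.068,0,0.045],[0,0,-45,-0.12,-0.081,0,0.045],[0,0,-52,-0.136,-0.092,0,0.045],[0,0,-59,-0.146,-0.099,0,0.045],[0,0,-66,-0.146,-0.099,0,0.045]]]'
python3 -m jog '[[[0,0,-5,0,0,0,0.045],[0,0,-10.5,0,0,0,0.045],[0,0,-10.5,0,0,0,0.045],[0,0,-10.5,0,0,0,0.045]]]'
python3 s.py
```

```text
t: 10.72
position: [489.2, 13.4, 163.3]
tool_rot: [-0.104, 0.995, -0.0, -0.002]
force: [0.4, 0.7, 0.9]
grip_width: 45.4
grip_force: 0.0
t: 11.05
position: [489.3, 15.8, 163.8]
tool_rot: [-0.192, 0.981, 0.0, -0.001]
force: [0.3, 0.1, 0.5]
grip_width: 44.9
grip_force: 0.0
t 11.05 p [489.3  15.8 163.8] M [ 0.017  0.014 -0.041] F [0.3 0.1 0.5] tau5 -0.09 j6 -2.04 yaw(y) 112.1 w 44.9
```

```bash
python3 -m jog '[[[0,0,0,-0.0013,0,0.025,0.045],[0,0,0,-0.0013,0,0.05,0.045],[0,0,0,-0.0013,0,0.0695,0.045],[0,0,0,-0.0013,0,0.0695,0.045],[0,0,0,-0.0013,0,0.0695,0.03],[0,0,0,-0.0013,0,0.0695,0.015],[0,0,0,-0.0013,0,0.0695,0],[0,0,0,-0.0013,0,0.0695,0],[0,0,0,-0.0013,0,0.0695,0],[0,0,0,-0.0013,0,0.0695,0]]]'; python3 s.py
python3 -m jog '[[[0,0,2,0,0,0,0],[0,0,4,0,0,0,0],[0,0,7,0,0,0,0],[0,0,10,0,0,0,0],[0,0,13,0,0,0.0005,0],[0,0,16,0,0,0.0005,0],[0,0,19,0,0,0.0005,0],[0,0,22,0,0,0.001,0],[0,0,22,0,0,0.001,0],[0,0,22,0,0,0.001,0]]]'; python3 s.py
```

```text
t: 11.88
position: [492.2, 16.5, 97.5]
tool_rot: [-0.193, 0.981, 0.0, 0.001]
force: [-0.3, 1.9, 4.8]
grip_width: 14.7
grip_force: 60.5
t 11.8833 p [492.2  16.5  97.5] M [0.314 0.205 0.049] F [-0.3  1.9  4.8] tau5 0.004 j6 -2.041 yaw(y) 112.24 w 14.7
t: 12.72
position: [492.3, 16.1, 96.8]
tool_rot: [-0.002, 1.0, -0.0, 0.001]
force: [-1.2, 1.3, 5.4]
grip_width: 14.7
grip_force: 60.8
t 12.7167 p [492.3  16.1  96.8] M [0.166 0.28  0.268] F [-1.2  1.3  5.4] tau5 0.269 j6 -1.658 yaw(y) 90.28 w 14.7
```

```bash
python3 -m jog '[[[0,0,3,0,0,0,0],[0,0,6,0,0,0,0],[0,0,9,0,0,0,0],[0,0,12,0,0,0.0005,0],[0,0,15,0,0,0.0005,0],[0,0,18,0,0,0.0005,0],[0,0,20,0,0,0.001,0],[0,0,20,0,0,0.001,0],[0,0,20,0,0,0.001,0]]]'; python3 s.py
python3 -m jog '[[[0,0,2,0,0,0,0],[0,0,4,0,0,0,0],[0,0,5,0,0,0,0],[0,0,5,0,0,0,0],[0,0,5,0,0,0,0]]]'; python3 s.py
python3 -m jog '[[[0,0,2,0,0,0,0],[0,0,4,0,0,0,0],[0,0,5,0,0,0,0],[0,0,5,0,0,0,0],[0,0,5,0,0,0,0]]]'; python3 s.py
```

```text
t: 13.47
position: [492.2, 15.8, 95.9]
tool_rot: [0.171, 0.985, -0.0, 0.001]
force: [-1.7, 0.4, 6.1]
grip_width: 15.0
grip_force: 60.9
t 13.4667 p [492.2  15.8  95.9] M [-0.073  0.402  0.271] F [-1.7  0.4  6.1] tau5 0.269 j6 -1.309 yaw(y) 70.28 w 15.0
t: 13.88
position: [492.1, 15.7, 95.7]
tool_rot: [0.214, 0.977, -0.0, 0.001]
force: [-1.4, -0.0, 5.2]
grip_width: 15.0
grip_force: 60.7
t 13.8833 p [492.1  15.7  95.7] M [-0.07   0.373  0.276] F [-1.4 -0.   5.2] tau5 0.283 j6 -1.222 yaw(y) 65.28 w 15.0
t: 14.3
position: [492.1, 15.6, 95.5]
tool_rot: [0.256, 0.967, -0.0, 0.001]
force: [-1.3, -0.0, 5.6]
grip_width: 14.9
grip_force: 60.7
t 14.3 p [492.1  15.6  95.5] M [-0.179  0.351  0.284] F [-1.3 -0.   5.6] tau5 0.297 j6 -1.134 yaw(y) 60.28 w 14.9
```

```bash
for i in 1; do :; done
python3 -m jog '[[[0,0,2,0,0,0,0],[0,0,4,0,0,0.0003,0],[0,0,4,0,0,0.0003,0],[0,0,4,0,0,0.0003,0]]]' >/dev/null; python3 s.py
python3 -m jog '[[[0,0,2,0,0,0,0],[0,0,4,0,0,0.0003,0],[0,0,4,0,0,0.0003,0],[0,0,4,0,0,0.0003,0]]]' >/dev/null; python3 s.py
python3 -m jog '[[[0,0,1.5,0,0,0,0],[0,0,3,0,0,0.0002,0],[0,0,3,0,0,0.0002,0],[0,0,3,0,0,0.0002,0]]]' >/dev/null; python3 s.py
```

```text
t 14.6333 p [492.1  15.5  95.4] M [-0.166  0.48   0.267] F [-2.2 -0.7  6.9] tau5 0.31 j6 -1.065 yaw(y) 56.28 w 15.1
t 14.9667 p [492.   15.5  95.2] M [-0.255  0.515  0.373] F [-2.5 -0.3  7.1] tau5 0.327 j6 -0.995 yaw(y) 52.28 w 14.9
t 15.3 p [492.   15.4  95.1] M [-0.247  0.554  0.396] F [-3.1 -0.8  8.4] tau5 0.342 j6 -0.943 yaw(y) 49.29 w 15.0
```

```bash
python3 -m jog '[[[0,0,1.5,0,0,0,0],[0,0,3,0,0,0.0002,0],[0,0,3,0,0,0.0002,0],[0,0,3,0,0,0.0002,0]]]' >/dev/null; python3 s.py
python3 -m jog '[[[0,0,1.5,0,0,0,0],[0,0,3,0,0,0.0002,0],[0,0,3,0,0,0.0002,0],[0,0,3,0,0,0.0002,0]]]' >/dev/null; python3 s.py
python3 -m jog '[[[0,0,1.7,0,0,0,0],[0,0,1.7,0,0,0,0],[0,0,1.7,0,0,0,0]]]' >/dev/null; python3 s.py
python3 -m jog '[[[0,0,1.7,0,0,0,0],[0,0,1.7,0,0,0,0],[0,0,1.7,0,0,0,0]]]' >/dev/null; python3 s.py
```

```text
t 15.6333 p [491.9  15.4  95. ] M [-0.226  0.562  0.399] F [-3.  -1.   8.2] tau5 0.357 j6 -0.89 yaw(y) 46.29 w 15.1
t 15.9667 p [491.9  15.3  94.9] M [-0.227  0.698  0.349] F [-2.4 -1.7  8.2] tau5 0.374 j6 -0.838 yaw(y) 43.29 w 14.9
t 16.2167 p [491.9  15.3  94.8] M [-0.269  0.679  0.422] F [-3.2 -0.9  8.2] tau5 0.386 j6 -0.808 yaw(y) 41.59 w 14.8
t 16.4667 p [491.9  15.3  94.7] M [-0.239  0.657  0.385] F [-3.9 -2.4  8.2] tau5 0.397 j6 -0.779 yaw(y) 39.89 w 14.9
```

```bash
python3 -m jog '[[[0,0,1.7,0,0,0,0],[0,0,1.7,0,0,0,0],[0,0,1.7,0,0,0,0]]]' >/dev/null; python3 s.py
python3 -m jog '[[[0,0,1.7,0,0,0.0002,0],[0,0,1.7,0,0,0.0002,0],[0,0,1.7,0,0,0.0002,0]]]' >/dev/null; python3 s.py
python3 -m jog '[[[0,0,1.7,0,0,0,0],[0,0,1.7,0,0,0,0],[0,0,1.7,0,0,0,0]]]' >/dev/null; python3 s.py
python3 - <<'E'
from h import *
m=[]
for i in range(12): r.get_image("top");s=r.sense();m.append([s['moment'][2],s['tau'][5]])
print(np.mean(m,0),np.std(m,0))
E
```

```text
t 16.7167 p [491.8  15.3  94.7] M [-0.276  0.672  0.445] F [-2.5 -1.5  7.8] tau5 0.408 j6 -0.749 yaw(y) 38.2 w 14.6
t 16.9667 p [491.8  15.3  94.6] M [-0.301  0.748  0.417] F [-1.8 -1.8  8.6] tau5 0.417 j6 -0.719 yaw(y) 36.5 w 15.1
t 17.2167 p [491.8  15.3  94.6] M [-0.253  0.716  0.403] F [-2.7 -1.   8.4] tau5 0.43 j6 -0.69 yaw(y) 34.8 w 14.7
[0.41101048 0.41429646] [0.02545791 0.00072228]
```

```bash
python3 -m jog '[[[0,0,1.7,0,0,0,0],[0,0,1.7,0,0,0,0],[0,0,1.7,0,0,0,0],[0,0,1.7,0,0,0,0]]]' >/dev/null; python3 s.py
python3 -m jog '[[[0,0,1.7,0,0,0.0002,0],[0,0,1.7,0,0,0.0002,0],[0,0,1.7,0,0,0.0002,0],[0,0,1.7,0,0,0.0002,0],[0,0,1.7,0,0,0.0002,0],[0,0,1.7,0,0,0.0002,0]]]' >/dev/null; python3 s.py
python3 - <<'E'
from h import *
m=[]
for i in range(12): r.get_image("top");s=r.sense();m.append([s['moment'][2],s['tau'][5]])
print(np.mean(m,0),np.std(m,0))
E
```

```text
t 18.15 p [491.8  15.2  94.6] M [-0.289  0.721  0.421] F [-2.3 -0.5  8.5] tau5 0.427 j6 -0.66 yaw(y) 33.11 w 14.6
t 18.65 p [491.8  15.2  94.5] M [-0.269  0.762  0.464] F [-4.3 -1.3  9.1] tau5 0.435 j6 -0.631 yaw(y) 31.4 w 14.7
[0.41841068 0.43539609] [2.25949444e-02 1.19108584e-05]
```

```bash
python3 -m jog '[[[0,0,1.2,0,0,0,0],[0,0,2.2,0,0,0,0],[0,0,2.2,0,0,0,0],[0,0,2.2,0,0,0,0],[0,0,2.2,0,0,0,0],[0,0,2.2,0,0,0,0]]]' >/dev/null; python3 s.py
python3 - <<'E'
from h import *
m=[]
for i in range(12): r.get_image("top");s=r.sense();m.append([s['moment'][2],s['tau'][5]])
print(np.mean(m,0),np.std(m,0))
E
```

```text
t 19.75 p [491.7  15.2  94.4] M [-0.286  0.76   0.45 ] F [-1.9 -2.3  8.6] tau5 0.456 j6 -0.592 yaw(y) 29.21 w 15.0
[0.44719977 0.45574669] [2.80076998e-02 1.35592403e-05]
```

The torque at rest is 0.45 N m. I'll let go, lift clear and verify.

```bash
python3 -m jog '[[[0,0,0,0,0,0,0.045],[0,0,0,0,0,0,0.045],[0,0,0,0,0,0,0.045],[0,0,0,0,0,0,0.045],[0,0,0,0,0,-0.02,0.045],[0,0,0,0,0,-0.05,0.045],[0,0,0,0,0,-0.085,0.045],[0,0,0,0,0,-0.12,0.045],[0,0,0,0,0,-0.13,0.045],[0,0,0,0,0,-0.13,0.045]]]'; python3 s.py
python3 - <<'E'
from al import *
a=r.get_image("top");b=r.get_image("scene")
ang(a,(248,236,262,253),(240,228,260,243),"T5")
ang(b,(405,254,420,270),(410,267,430,290),"S5")
cv2.imwrite('pics/g5.png',np.hstack([cv2.resize(a['frame'][150:325,140:340],None,fx=2,fy=2),cv2.resize(b['frame'][175:350,330:530],None,fx=2,fy=2)]))
E
```

```text
t: 21.18
position: [493.4, 16.0, 226.6]
tool_rot: [0.507, 0.862, 0.002, 0.004]
force: [0.4, -0.7, -0.7]
grip_width: 45.3
grip_force: 0.0
t 21.1833 p [493.4  16.  226.6] M [ 0.016 -0.02   0.006] F [ 0.4 -0.7 -0.7] tau5 0.0 j6 -0.591 yaw(y) 29.14 w 45.3
T5 yel in [587.6 143.8] 39.18 55.3 cen [597.8 150.9] 38.42 out [608.3 158.8] 38.13 80.7 axis 36.4
T5 red in [611.7 160.6] 37.68 84.5 cen [622.2 168.4] 37.55 out [629.5 174.6] 37.8 107.2 axis 38.8
S5 yel in [589.5 144.6] 38.65 57.2 cen [599.4 151.7] 38.08 out [610.6 159. ] 37.27 82.7 axis 35.4
S5 red in [614.1 161.8] 37.38 87.2 cen [631.2 168.9] 34.78 out [644.3 172.6] 32.61 118.1 axis 20.3
```

View pics/g5.png

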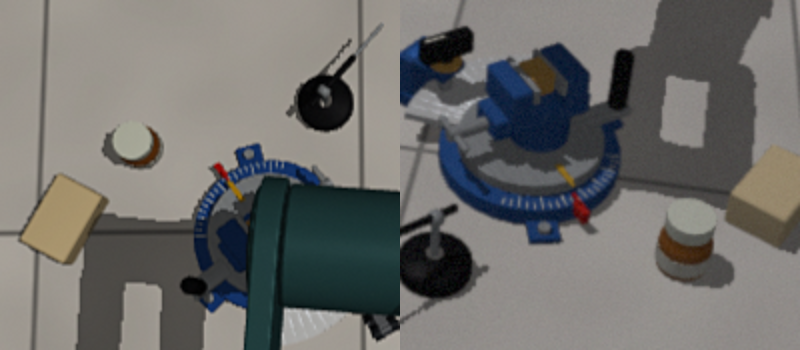

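The pointer is unchanged and in line with the tab, and the bystanders and tab haven't moved. The gripper is clear, so I'm handing in.

```bash
python3 -c "
from station import r
print(r.close_job())"
```

```text
the job is handed in; nothing more can be done
None
```

I loosened the clamp, swung the vise head until the yellow pointer lined up with the red tab (within about 0.5° by camera), re-tightened the knob to about 0.45 N m, and handed in the job at about 21 s; the red tab and the objects around the vise stayed where they were.

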